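# Sort the jigsaw pieces onto their piles

## Task

Sort the four loose jigsaw pieces lying among the trays: lay the corner piece on the pile of corners, the edge piece on the pile of edges, and both middle pieces (the ones without a straight side), one upon the other in either order, on the pile of middle pieces. Each must end lying flat and centred on its pile to within about a centimetre, turned any way, and be set down on whatever height its pile has, not dropped. Leave the mug and the tin where they stand.

Things in the scene. Friction and masses are not known exactly. Their poses are not given: they have to be found in the camera images.
- corner_piece: Corner piece: chunky jigsaw piece lying flat, white back up: 54 mm square, 12 mm thick, about 30 g; two adjacent straight sides (-x and -y), a tab on +x and a socket on +y. Tab: round knob 17 mm wide, 16 mm out from mid-side; socket: matching bay, mouth 11 mm. Grip it at its middle across its y sides, 54 mm apart. Origin: centre of the square's underside, z up.
- edge_piece: Edge piece: chunky jigsaw piece lying flat, white back up: 54 mm square, 12 mm thick, about 30 g; one straight side (-x), a tab on +x, sockets on +y and -y. Grip it at its middle across its y sides, 54 mm apart. Origin: centre of the square's underside, z up.
- tabbed_piece: Middle piece with two tabs: chunky jigsaw piece lying flat, white back up: 54 mm square, 12 mm thick, about 30 g; no straight side; tabs on +x and -x (87 mm from tip to tip), sockets on +y and -y. Grip it at its middle across its y sides, 54 mm apart. Origin: centre of the square's underside, z up.
- socket_piece: Middle piece without tabs: chunky jigsaw piece lying flat, white back up: 54 mm square, 12 mm thick, about 30 g; no straight side, a socket in each of its four sides. Grip it at its middle across its y sides, 54 mm apart. Origin: centre of the square's underside, z up.
- tray_corner: Grey fixed tray, 120 mm square, walls 12 mm high, 4 mm thick; at its centre (within 3 mm) a fixed pile of white corner pieces (two adjacent straight sides; 54 mm squares, parallel to the tray). Flat pile top 16 to 40 mm above the table, different each time, not given by this pose: see or feel it. Trays are alike, told apart by their pieces. Origin: centre of the underside, on the table; z up.
- tray_edge: Grey fixed tray, 120 mm square, walls 12 mm high, 4 mm thick; at its centre (within 3 mm) a fixed pile of white edge pieces (one straight side; 54 mm squares, parallel to the tray). Flat pile top 16 to 40 mm above the table, different each time, not given by this pose: see or feel it. Trays are alike, told apart by their pieces. Origin: centre of the underside, on the table; z up.
- tray_middle: Grey fixed tray, 120 mm square, walls 12 mm high, 4 mm thick; at its centre (within 3 mm) a fixed pile of white middle pieces (two tabs and two sockets; 54 mm squares, parallel to the tray). Flat pile top 16 to 40 mm above the table, different each time, not given by this pose: see or feel it. Trays are alike, told apart by their pieces. Origin: centre of the underside, on the table; z up.
- mug: Bystander, loose: blue mug, 76 mm across, 90 mm high, upright, its handle reaching 74 mm from the axis towards +y. Origin: centre of its underside.
- tin: Bystander, loose: round closed metal tin, 74 mm across, 44 mm high. Origin: centre of its underside.

How it is judged (in metres and radians):
At the end, for the whole second after the job is handed in: Corner piece on the corner tray's pile, edge piece on the edge tray's pile, both middle pieces stacked on the middle tray's pile: each centred within 13 mm of its tray's centre, flat within 0.1 rad, on the pile (underside more than 12 mm above the table), released and at rest (horizontal distance between corner_piece and tray_corner below 0.013 m and angle between each of corner_piece, edge_piece, tabbed_piece, socket_piece's own z axis and vertical below 0.1 rad and z of corner_piece in the frame of tray_corner above 0.012 m and linear speed of each of corner_piece, edge_piece, tabbed_piece, socket_piece below 0.02 m/s and angular speed of each of corner_piece, edge_piece, tabbed_piece, socket_piece below 0.2 rad/s and contact force between the fingers and corner_piece below 0.05 N and horizontal distance between edge_piece and tray_edge below 0.013 m and z of edge_piece in the frame of tray_edge above 0.012 m and contact force between the fingers and edge_piece below 0.05 N and horizontal distance between each of tabbed_piece, socket_piece and tray_middle below 0.013 m and z of each of tabbed_piece, socket_piece in the frame of tray_middle above 0.012 m and contact force between the fingers and tabbed_piece below 0.05 N and contact force between the fingers and socket_piece below 0.05 N); the robot touches nothing.
It fails at once if a piece is dropped or thrown (faster than 0.45 m/s out of the gripper, as after a fall of about 10 mm) ((linear speed of corner_piece above 0.45 m/s and contact force between the fingers and corner_piece below 0.05 N) or (linear speed of edge_piece above 0.45 m/s and contact force between the fingers and edge_piece below 0.05 N) or (linear speed of tabbed_piece above 0.45 m/s and contact force between the fingers and tabbed_piece below 0.05 N) or (linear speed of socket_piece above 0.45 m/s and contact force between the fingers and socket_piece below 0.05 N)).
It fails at once if the mug is shifted by more than 20 mm or tipped (distance of mug from where it was at the start of the episode above 0.02 m or angle between mug's own z axis and vertical above 0.3 rad).
It fails at once if the tin is shifted by more than 20 mm or tipped (distance of tin from where it was at the start of the episode above 0.02 m or angle between tin's own z axis and vertical above 0.3 rad).
It also fails if it takes over 106 s, if anything falls off the work surface, if the arm or the gripper's body presses on something with over 40 N, if the wrist force passes 120 N, or if a joint passes its speed limit or range.

## Robot

A 7-joint arm with a two-finger parallel gripper is mounted at the origin on the work surface. World frame = base frame: x ahead of the robot, y to its left, z up, the work surface at z = 0. Lengths are in m, angles in degrees, forces in N, time in s.
With the tool pointing down it reaches from about 0.4 to 0.9 m from the base axis. Payload 5.5 kg.
Tool frame: the origin (TCP) lies at the very end of the fingers, on their centre line; the grasp point (between the pads) lies 19 mm behind it; z points along the fingers, y is the line along which they close (so a half turn about z gives the same grasp; the last joint's range is limited). The gripper opens to 85 mm and grips with 20 to 120 N. Pads are 22 mm wide; open, the fingers measure 114 mm over their backs; the gripper's body (76 mm by 85 mm) begins 54 mm behind the grasp point. The pads swing forward as they close: fully open they stand 13 mm farther back than shut.
Start: joints at [90.31, 28.699, -24.465, 88.831, 12.651, 65.22, -12.049], TCP at [0.166, -0.629, 0.231] pointing down, gripper open.
Joint ranges: [-164.97, 164.97], [-17.58, 116.51], [-87.97, 89.64], [11.32, 138.91], [-80.73, 260.73], [10.89, 115.49], [-147.41, 147.41]. Speed limits (degrees/s): [147.25, 147.25, 180, 180, 180, 180, 180].

## Interface

Orientations are given as a 3x3 rotation matrix whose columns are the frame's x, y, z axes.
In Python, from station import manip, optics, spotter gives the robot as it stands.
- The arm moves only by the tool apply_moves, never from a script. Its argument "series" is one flat list of numbers, 7 for each row, row after row: the turn, a rotation vector about the tool's x, y, z scaled (see below), then the shift along the tool's x, y, z scaled (see below), then the finger opening in mm, from 0 to 85.4. A call has 1 to 8 rows; each row is the pose to reach, as a shift and turn from the pose commanded when the call began, along the tool's axes at that moment, turning the shorter way round; what a row does not reach only later rows make up. The controller multiplies each number of a shift by 0.5 m and each number of a turn by pi rad. A row lasts 1/10 s, in which the tool goes at most 50 mm and 8.59 degrees, less where a joint would pass 70% of its speed; a pose out of reach is approached as far as the arm can. A call with a number of a shift or a turn outside -1 to 1 is refused whole. A call with a gripper value outside its range is refused whole. The fingers move at their own pace and stop on an object; "grip_force" is the grip in N (left out, the last holds). Time passes only in rows, so rows that repeat a pose let the fingers close. It gives the time, the measured TCP pose, the force, the opening and the grip force at its end, in the units of the state.
- manip.sense(): the state, without advancing time (a new reading comes with each control period).
- optics.grab_frame(name): name is "scene" or "top" or "wrist"; returns a dict with "img" (384x512x3 uint8, blue, green, red), "mtx" (3x3 intrinsics, pixels), "eye" and "rotation" of the camera in the world. Camera axes: x right, y down, z forward; pixel columns grow to the right and rows downward; lengths in m; the calibration is good to about 2 mm. A picture is of the moment at which its call begins. There is no depth.
- manip.sign_off(): hands the job in; it is judged then, once.
Trained networks look in a picture, given as the dict that the camera call returned (one of the last four; its "shot" number tells which), for a name from the list of things; names that differ only in an ending like _2 or _b are one class to them, and where a whole thing is asked for, a point or a joint stands for the part that bears it (a point fixed in the world has none). Each returns a list of dicts, best first, with "confidence" (0 to 1); they miss things now and then, are a little off and sometimes report something else, mostly with a low value. They report only what shows in the picture. A call takes as long as a camera call.
- spotter.outline_of(picture, target): "mask" (384x512 bool, what is visible of it) and "centre" ([column, row] in pixels, amid what is visible of it).
The state is a dict: "clock": time; "joint_positions": joint angles; "dq": joint speeds; "joint_efforts": joint torques, N m; "position": TCP position; "tool_rot": TCP orientation; "contact_force": force on the tool from outside, world axes, zero at the start; "torque": the same for the moment, N m; "opening": finger opening in m; "grip_force": force on a finger pad.
Only numpy, scipy, OpenCV 4.12 (cv2) and the standard library are available. Lean on these libraries where they do the work, as an engineer would, in place of code of your own. Each camera call takes 0.05 s, during which the arm holds its last target. There are 200 camera calls.

## Working session

There is one attempt and no reset: what is moved stays moved. The work goes in short steps, Python scripts to look and compute and a tool call to move; the robot and the scene stay as the last step left them, time stands still between calls to the robot, and variables do not carry over. Pictures are saved under pics/ and viewed, at most 14 in all, crops included, and the job is handed in when it is done.

Besides the shell and the picture viewer there is one more tool, called after "Call:" as a command line: name --argument value ..., lists and objects as JSON in quotes. apply_moves: Moves the arm, as the interface text tells. Shifts and turns lie within -1 to 1; 1 stands for 0.5 m of shift or pi rad of turn. Its arguments: {"type":"object","properties":{"series":{"type":"array"},"grip_force":{"type":"number"}},"required":["series"]}

```bash
ls; mkdir -p pics; python3 - <<'E'
from station import manip, optics, spotter
import cv2, numpy as np
s=manip.sense(); print(s['clock'],s['position'],np.round(s['tool_rot'],3).tolist(),s['opening'],s['contact_force'])
for n in ['top','scene']:
    f=optics.grab_frame(n); cv2.imwrite(f'pics/{n}0.png',f['img']); print(n,f['mtx'].tolist(),f['eye'],np.round(f['rotation'],3).tolist())
    for t in ['corner_piece','edge_piece','tabbed_piece','socket_piece','tray_corner','tray_edge','tray_middle','mug','tin']:
        print(t,[(round(float(r['confidence']),2),np.round(r['centre'],1).tolist(),int(r['mask'].sum())) for r in spotter.outline_of(f,t)][:4])
E
```

```text
pics
0.0 [ 0.16554584 -0.62786029  0.23025971] [[0.967, 0.255, -0.0], [0.255, -0.967, 0.002], [0.0, -0.002, -1.0]] 0.08549600960326403 [-0.34746221  0.43564824  0.12139214]
top [[472.2469283452613, 0.0, 250.52412614280973], [0.0, 472.2469283452613, 193.47259746819594], [0.0, 0.0, 1.0]] [0.4714021  0.01279272 1.34471421] [[0.017, -0.999, 0.05], [-1.0, -0.019, -0.02], [0.021, -0.049, -0.999]]
corner_piece [(0.62, [101.5, 197.8], 387)]
edge_piece [(0.66, [277.7, 218.3], 297), (0.44, [99.2, 196.3], 402)]
tabbed_piece []
socket_piece [(0.81, [153.3, 243.8], 253)]
tray_corner [(0.79, [313.3, 167.4], 1279)]
tray_edge [(0.75, [331.0, 248.6], 1419)]
tray_middle [(0.91, [172.6, 159.9], 1415)]
mug [(0.9, [250.1, 150.2], 721)]
tin [(0.75, [215.1, 216.4], 576)]
scene [[431.63034791420665, 0.0, 256.47175360350434], [0.0, 431.63034791420665, 186.94848403178628], [0.0, 0.0, 1.0]] [1.06896485 0.71744081 0.87693579] [[-0.798, 0.424, -0.429], [0.603, 0.544, -0.584], [-0.014, -0.724, -0.689]]
corner_piece [(0.77, [371.3, 284.7], 539)]
edge_piece [(0.59, [258.0, 164.7], 221)]
tabbed_piece [(0.57, [188.7, 127.9], 225)]
socket_piece [(0.72, [361.4, 219.5], 306)]
tray_corner [(0.72, [201.0, 174.1], 741)]
tray_edge [(0.95, [250.0, 135.8], 660)]
tray_middle [(0.74, [279.7, 265.1], 1466)]
mug [(0.75, [223.2, 199.4], 1194), (0.35, [257.2, 164.5], 281)]
tin [(0.71, [295.8, 192.6], 626)]
```

```bash
python3 - <<'E'
import cv2
a=cv2.imread('pics/top0.png')[110:300,60:440]
cv2.imwrite('pics/top0c.png',cv2.resize(a,(760,380),interpolation=cv2.INTER_CUBIC))
a=cv2.imread('pics/scene0.png'); cv2.imwrite('pics/scene0c.png',cv2.resize(a,(780,585),interpolation=cv2.INTER_CUBIC))
E
```

```text
(no output)
```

View pics/top0c.png

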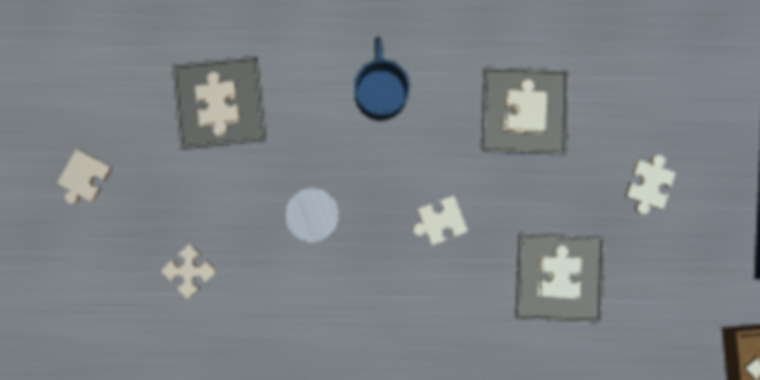

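View pics/scene0c.png

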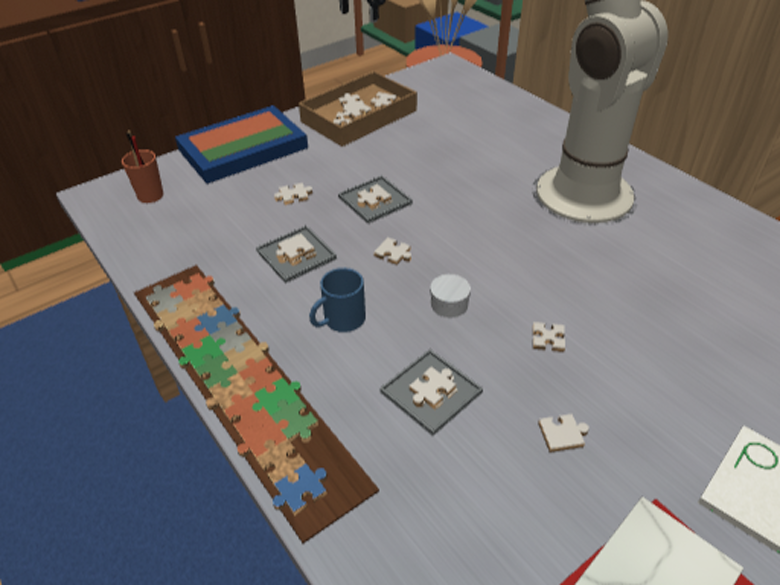

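```bash
cat > h.py <<'E'
from station import manip, optics, spotter
import cv2, numpy as np
from scipy.optimize import minimize
from scipy.spatial.transform import Rotation as R
NT,SO,ST='tab','soc','flat'
# sides order +x,+y,-x,-y
KIND={'corner':[NT,SO,ST,ST],'edge':[NT,SO,ST,SO],'tabbed':[NT,SO,NT,SO],'socket':[SO]*4}
def poly(kind):
    pts=[]
    a0=np.arcsin(5.5/8.5)
    for i,k in enumerate(KIND[kind]):
        s=[(27,-27)]
        if k!=ST:
            sg=1 if k==NT else -1
            c=27+sg*7.8
            t=np.linspace(-np.pi+a0,np.pi-a0,24)
            s+=[(27,-5.5)]+[(c+sg*8.5*np.cos(u),8.5*np.sin(u)) for u in t]+[(27,5.5)]
        a=i*np.pi/2; Rm=np.array([[np.cos(a),-np.sin(a)],[np.sin(a),np.cos(a)]])
        pts+=[Rm@np.array(p) for p in s]
    return np.array(pts)/1000
def proj(f,P):
    c=(P-f['eye'])@f['rotation']; u=c@f['mtx'].T; return u[:,:2]/u[:,2:]
def unproj(f,uv,z):
    d=f['rotation']@np.linalg.inv(f['mtx'])@np.array([uv[0],uv[1],1.]); return f['eye']+d*(z-f['eye'][2])/d[2]
def world(p,kind):
    x,y,z,t=p; q=poly(kind); c,s=np.cos(t),np.sin(t)
    return np.c_[x+c*q[:,0]-s*q[:,1],y+s*q[:,0]+c*q[:,1],np.full(len(q),z)]
def score(f,p,kind):
    """correlation of image brightness with the rendered top face, in a window round it"""
    uv=proj(f,world(p,kind)); S=4
    sz=np.ptp(uv,axis=0).max()*.12+1.5
    lo=np.floor(uv.min(0)-sz).astype(int); hi=np.ceil(uv.max(0)+sz).astype(int)
    lo=np.maximum(lo,0); hi=np.minimum(hi,[511,383]); w,h=hi-lo
    if w<5 or h<5: return -1
    m=np.zeros((h*S,w*S),np.uint8)
    cv2.fillPoly(m,[np.round(((uv-lo+.5)*S-.5)*16).astype(np.int32)],255,shift=4)
    m=cv2.resize(m,(w,h),interpolation=cv2.INTER_AREA).astype(float)
    g=f['img'][lo[1]:hi[1],lo[0]:hi[0]].astype(float); g=g[...,2]+g[...,1]-1.*g[...,0]
    return np.corrcoef(m.ravel(),g.ravel())[0,1]
def fit(fs,kind,x,y,z,t=None,freez=False):
    best=None
    for t0 in (np.arange(0,2*np.pi,np.pi/8) if t is None else [t]):
        fun=lambda q:-sum(score(f,[q[0],q[1],q[3] if freez else z,q[2]],kind) for f in fs)/len(fs)
        q0=[x,y,t0]+([z] if freez else []); d=[.006,.006,.15]+([.008] if freez else [])
        r=minimize(fun,q0,method='Nelder-Mead',options=dict(initial_simplex=np.vstack([q0]+[np.add(q0,np.eye(len(q0))[i]*d[i]) for i in range(len(q0))]),xatol=1e-4,fatol=1e-5,maxiter=300))
        if best is None or r.fun<best.fun: best=r
    q=best.x; return np.r_[q[:2],(q[3] if freez else z),q[2]%(2*np.pi)],-best.fun
def move(xyz,yaw=None):
    """yaw: world angle of tool y axis (mod 180). prints row numbers"""
    s=manip.sense(); T=s['tool_rot']; cur=s['position']
    if yaw is None: yaw=np.arctan2(T[1,1],T[0,1])
    c=[]
    for k in (0,np.pi):
        Y=np.array([np.cos(yaw+k),np.sin(yaw+k),0]); Z=np.array([0,0,-1.]); G=np.c_[np.cross(Y,Z),Y,Z]
        c.append(R.from_matrix(T.T@G).as_rotvec())
    c.sort(key=np.linalg.norm)
    for rv in c:
        print('row',np.round(rv/np.pi,4).tolist(),np.round(T.T@(np.asarray(xyz)-cur)/.5,4).tolist(),'need rows',round(max(np.linalg.norm(np.asarray(xyz)-cur)/.05,np.degrees(np.linalg.norm(rv))/8.59),1),'j7',round(s['joint_positions'][6]))
E
python3 - <<'E'
from h import *
f=optics.grab_frame('top'); g=optics.grab_frame('scene')
px={'corner':(83,177),'socket':(188,271),'edge':(441,220),'tabbed':(652,184)}
for k,c in px.items():
    p=unproj(f,(60+c[0]/2,110+c[1]/2),.012); q,s=fit([f],k,p[0],p[1],.012)
    q2,s2=fit([f,g],k,*q,freez=True)
    print(k,np.round(q,4),round(s,3),np.round(q2,4),round(s2,3))
for n,k,c in [('middle','tabbed',(219,103)),('cor','corner',(525,111)),('edg','edge',(560,277))]:
    p=unproj(f,(60+c[0]/2,110+c[1]/2),.028); q,s=fit([f],k,p[0],p[1],.028)
    q2,s2=fit([f,g],k,*q,freez=True)
    print(n,np.round(q,4),round(s,3),np.round(q2,4),round(s2,3))
w=optics.grab_frame('wrist'); print(w['eye'],np.round(w['rotation'],3).tolist(),w['mtx'][0,0])
E
```

```text
corner [0.5197 0.4044 0.012  2.6656] 0.986 [0.5196 0.4049 0.0121 2.6686] 0.974
socket [0.3878 0.2541 0.012  0.7777] 0.974 [0.3872 0.2549 0.0116 0.7757] 0.937
edge [ 0.4652 -0.1015  0.012   1.9538] 0.983 [ 0.4648 -0.1011  0.012   1.954 ] 0.955
tabbed [ 0.5213 -0.3975  0.012   2.837 ] 0.981 [ 0.5204 -0.3971  0.0121  2.8357] 0.943
middle [0.6228 0.2182 0.028  3.2925] 0.964 [0.624  0.2198 0.0192 3.3058] 0.935
cor [ 0.6211 -0.2155  0.028   6.2427] 0.959 [ 0.621  -0.2151  0.0264  6.2438] 0.887
edg [ 0.3886 -0.266   0.028   6.2471] 0.963 [ 0.3879 -0.2671  0.0188  6.2571] 0.89
[ 0.22951825 -0.61138699  0.37408834] [[0.255, -0.934, -0.252], [-0.967, -0.246, -0.067], [0.0, 0.261, -0.965]] 267.1215808794578
```

```bash
python3 - <<'E'
from h import *
move([.521,-.397,.13],2.837+np.pi/2)
E
```

```text
row [0.0, -0.0, 0.179] [0.8051, -0.2667, 0.2027] need rows 8.7 j7 -12
row [0.0, 0.0, -0.821] [0.8051, -0.2667, 0.2027] need rows 17.2 j7 -12
```

Call:
apply_moves --series '[0,0,0.179,0.805,-0.267,0.2,70,0,0,0.179,0.805,-0.267,0.2,70,0,0,0.179,0.805,-0.267,0.2,70,0,0,0.179,0.805,-0.267,0.2,70,0,0,0.179,0.805,-0.267,0.2,70,0,0,0.179,0.805,-0.267,0.2,70,0,0,0.179,0.805,-0.267,0.2,70,0,0,0.179,0.805,-0.267,0.2,70]' --grip_force 40

```text
clock: 1.95
position: [0.4926, -0.4152, 0.1395]
tool_rot: [[0.954, -0.3, 0.0], [-0.3, -0.954, -0.001], [0.001, 0.0, -1.0]]
contact_force: [0.3, -0.5, 0.7]
opening: 0.07
grip_force: 0.0
```

Call:
apply_moves --series '[0,0,0,0,0,0,70,0,0,0,0,0,0,70,0,0,0,0,0,0,70]'

```text
clock: 2.25
position: [0.4899, -0.4175, 0.1397]
tool_rot: [[0.954, -0.301, -0.001], [-0.301, -0.954, -0.001], [-0.001, 0.001, -1.0]]
contact_force: [-0.6, -1.3, 0.2]
opening: 0.0702
grip_force: 0.0
```

```bash
python3 - <<'E'
from h import *
w=optics.grab_frame('wrist'); cv2.imwrite('pics/w1.png',w['img'])
q,s=fit([w],'tabbed',.5208,-.3973,.012,2.837); print(q,s)
move([q[0],q[1],.02],q[3]+np.pi/2); print(manip.sense()['position'],manip.sense()['clock'])
E
```

```text
[ 0.5221253  -0.397787    0.012       2.81936593] 0.9718227119889985
row [0.0004, 0.0001, 0.0048] [0.0499, -0.0588, 0.2397] need rows 2.5 j7 -80
row [-0.0002, 0.0007, -0.9952] [0.0499, -0.0588, 0.2397] need rows 20.9 j7 -80
[ 0.48952457 -0.41812076  0.13988845] 2.3
```

View pics/w1.png

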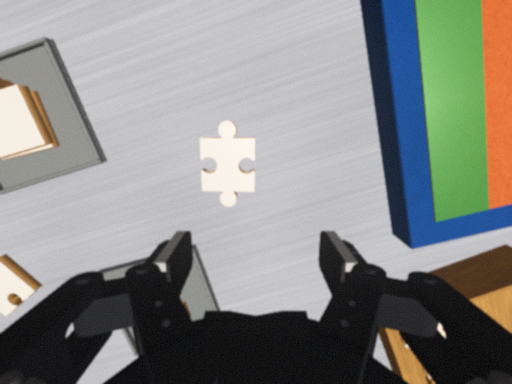

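Call:
apply_moves --series '[0,0,0.005,0.05,-0.059,0.1,70,0,0,0.005,0.05,-0.059,0.16,70,0,0,0.005,0.05,-0.059,0.2,70,0,0,0.005,0.05,-0.059,0.22,70,0,0,0.005,0.05,-0.059,0.22,70,0,0,0.005,0.05,-0.059,0.22,70]'

```text
clock: 2.9
position: [0.5237, -0.3975, 0.031]
tool_rot: [[0.948, -0.317, 0.001], [-0.317, -0.948, -0.002], [0.002, 0.001, -1.0]]
contact_force: [0.3, 0.7, 1.0]
opening: 0.0701
grip_force: 0.0
```

```bash
python3 - <<'E'
from h import *
w=optics.grab_frame('wrist'); cv2.imwrite('pics/w2.png',w['img'])
q,s=fit([w],'tabbed',.5221,-.3973,.012,2.82); print(q,s)
move([q[0],q[1],.005],q[3]+np.pi/2); print(manip.sense()['position'],manip.sense()['clock'])
E
```

```text
[ 0.52209599 -0.39761819  0.012       2.82557539] 0.9720703294182607
row [0.0004, -0.0009, -0.0019] [-0.004, 0.0016, 0.0531] need rows 0.5 j7 -87
row [-0.0014, -0.0006, 0.9981] [-0.004, 0.0016, 0.0531] need rows 20.9 j7 -87
[ 0.52420537 -0.39744979  0.03154623] 2.95
```

View pics/w2.png

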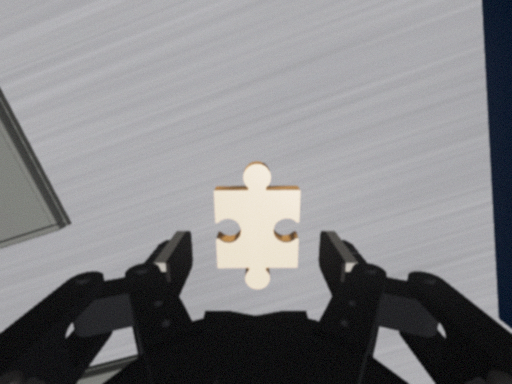

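Call:
apply_moves --series '[0,0,-0.002,-0.004,0.002,0.03,68,0,0,-0.002,-0.004,0.002,0.053,66,0,0,-0.002,-0.004,0.002,0.053,66,0,0,-0.002,-0.004,0.002,0.053,66]'

```text
clock: 3.35
position: [0.5211, -0.3955, 0.0025]
tool_rot: [[0.951, -0.309, -0.001], [-0.309, -0.951, 0.001], [-0.001, -0.001, -1.0]]
contact_force: [-0.3, -0.0, -0.5]
opening: 0.0662
grip_force: 0.0
```

Call:
apply_moves --series '[0,0,0,0,0,0.004,64,0,0,0,0,0,0.004,64]'

```text
clock: 3.55
position: [0.5218, -0.3959, 0.0013]
tool_rot: [[0.951, -0.309, 0.0], [-0.309, -0.951, -0.0], [0.0, -0.0, -1.0]]
contact_force: [0.9, -0.6, -0.2]
opening: 0.064
grip_force: 0.0
```

```bash
python3 - <<'E'
from h import *
g=optics.grab_frame('scene'); p=proj(g,np.array([[.522,-.398,.02]]))[0].astype(int); print(p)
a=g['img'][p[1]-50:p[1]+40,p[0]-60:p[0]+60]; cv2.imwrite('pics/g1.png',cv2.resize(a,(720,540),interpolation=cv2.INTER_CUBIC))
E
```

```text
[191 123]
```

View pics/g1.png

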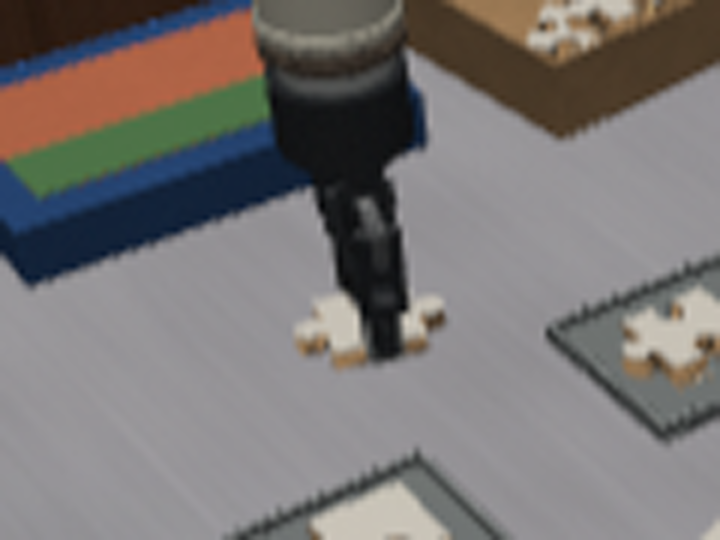

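Call:
apply_moves --series '[0,0,0,0,0,0,50,0,0,0,0,0,0,50,0,0,0,0,0,0,50,0,0,0,0,0,0,50,0,0,0,0,0,0,50]'

```text
clock: 4.1
position: [0.5219, -0.3961, 0.002]
tool_rot: [[0.951, -0.309, 0.001], [-0.309, -0.951, -0.001], [0.001, 0.0, -1.0]]
contact_force: [-1.2, 0.5, 6.1]
opening: 0.0518
grip_force: 41.1
```

Call:
apply_moves --series '[0,0,0,0,0,-0.05,50,0,0,0,0,0,-0.12,50,0,0,0,0,0,-0.2,50,0,0,0,0,0,-0.25,50]'

```text
clock: 4.5
position: [0.5227, -0.3965, 0.1291]
tool_rot: [[0.951, -0.309, 0.003], [-0.309, -0.951, -0.002], [0.003, 0.001, -1.0]]
contact_force: [0.3, -0.2, -0.3]
opening: 0.0515
grip_force: 41.7
```

```bash
python3 - <<'E'
from h import *
f=optics.grab_frame('scene');s=manip.sense(); P=s['position']; print(P,s['grip_force'],s['opening'])
p=proj(f,np.array([P]))[0].astype(int)
a=f['img'][p[1]-50:p[1]+40,p[0]-60:p[0]+60]; cv2.imwrite('pics/g2.png',cv2.resize(a,(720,540),interpolation=cv2.INTER_CUBIC)); print(p)
move([.575,.10,.15],3.2992+np.pi/2)
E
```

```text
[ 0.52467085 -0.3978948   0.13314963] 41.758975982666016 0.051874651604718144
[186  94]
row [0.0015, -0.0024, -0.1501] [-0.2114, -0.9781, -0.0383] need rows 10.0 j7 -84
row [-0.0033, -0.0021, 0.8499] [-0.2114, -0.9781, -0.0383] need rows 17.8 j7 -84
```

View pics/g2.png

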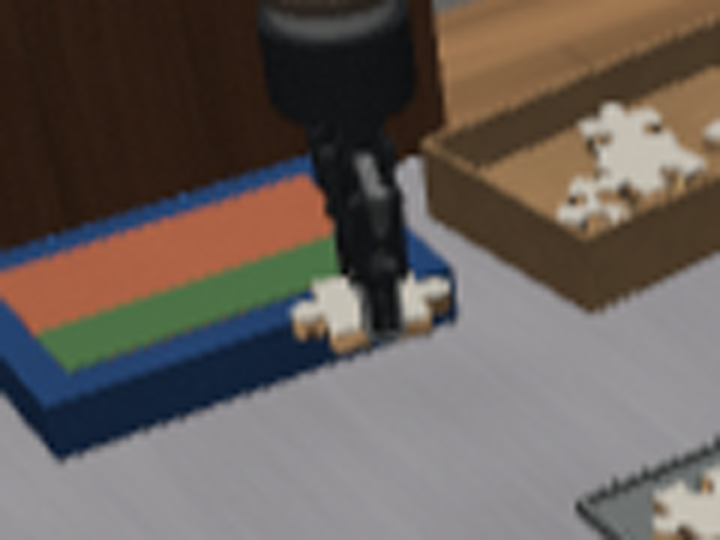

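```bash
python3 - <<'E'
from h import *
move([.555,.16,.15],3.2992+np.pi/2)
E
```

```text
row [0.0015, -0.0024, -0.1501] [-0.2865, -1.0799, -0.0393] need rows 11.2 j7 -84
row [-0.0033, -0.0021, 0.8499] [-0.2865, -1.0799, -0.0393] need rows 17.8 j7 -84
```

Call:
apply_moves --series '[0,0,-0.05,-0.05,-0.1,-0.04,50,0,0,-0.1,-0.1,-0.2,-0.04,50,0,0,-0.15,-0.16,-0.3,-0.04,50,0,0,-0.15,-0.2,-0.4,-0.04,50,0,0,-0.15,-0.22,-0.5,-0.04,50,0,0,-0.15,-0.24,-0.6,-0.04,50,0,0,-0.15,-0.26,-0.7,-0.04,50,0,0,-0.15,-0.28,-0.8,-0.04,50]'

```text
clock: 5.35
position: [0.5083, -0.0006, 0.1462]
tool_rot: [[0.988, 0.156, 0.001], [0.156, -0.988, -0.0], [0.001, 0.0, -1.0]]
contact_force: [0.6, 0.9, 0.4]
opening: 0.0516
grip_force: 41.8
```

```bash
python3 - <<'E'
from h import *
print(manip.sense()['position'])
move([.555,.16,.15],3.2992+np.pi/2)
E
```

```text
[ 0.50832181 -0.00061022  0.14620638]
row [0.0001, -0.0002, -0.0002] [0.1424, -0.3027, -0.0076] need rows 3.3 j7 -99
row [-0.0003, -0.0002, 0.9998] [0.1424, -0.3027, -0.0076] need rows 20.9 j7 -99
```

Call:
apply_moves --series '[0,0,0,0.142,-0.303,-0.008,50,0,0,0,0.142,-0.303,-0.008,50,0,0,0,0.142,-0.303,-0.008,50,0,0,0,0.142,-0.303,-0.008,50,0,0,0,0.142,-0.303,-0.008,50,0,0,0,0.142,-0.303,-0.008,50]'

```text
clock: 5.95
position: [0.5544, 0.158, 0.1496]
tool_rot: [[0.988, 0.157, -0.001], [0.157, -0.988, -0.001], [-0.001, 0.001, -1.0]]
contact_force: [0.2, -0.5, -0.3]
opening: 0.0514
grip_force: 41.9
```

```bash
python3 - <<'E'
from h import *
import pickle
w=optics.grab_frame('wrist'); cv2.imwrite('pics/w3.png',w['img']); pickle.dump(w,open('m1.pkl','wb'))
for z in (.016,.028,.04): print(fit([w],'tabbed',.6235,.219,z,3.299))
print(manip.sense()['position'])
E
```

```text
(array([0.62469283, 0.22029142, 0.016     , 3.30408514]), np.float64(0.9299248179009788))
(array([0.62458456, 0.21811342, 0.028     , 3.29911074]), np.float64(0.9468270036754967))
(array([0.62414085, 0.2157776 , 0.04      , 3.30030248]), np.float64(0.9000142895065801))
[0.55448783 0.1568322  0.14954416]
```

View pics/w3.png

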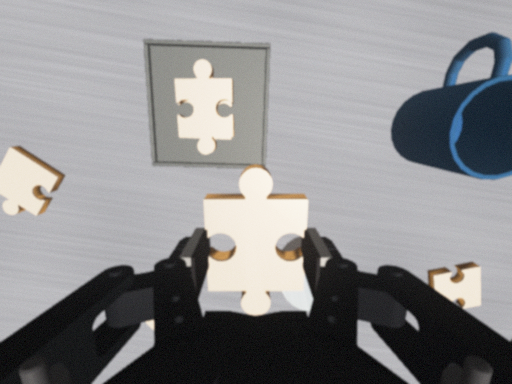

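Call:
apply_moves --series '[0,0,0,0,-0.1,0,50,0,0,0,0,-0.15,0,50,0,0,0,0,-0.2,0,50,0,0,0,0,-0.2,0,50,0,0,0,0,-0.2,0,50]'

```text
clock: 6.5
position: [0.5394, 0.2555, 0.15]
tool_rot: [[0.988, 0.156, -0.0], [0.156, -0.988, -0.001], [-0.0, 0.001, -1.0]]
contact_force: [-0.1, -0.7, -0.6]
opening: 0.0515
grip_force: 41.9
```

```bash
python3 - <<'E'
from h import *
import pickle
w=optics.grab_frame('wrist'); cv2.imwrite('pics/w4.png',w['img']); pickle.dump(w,open('m2.pkl','wb')); v=pickle.load(open('m1.pkl','rb'))
for z in (.016,.028,.04): print(fit([w],'tabbed',.6235,.219,z,3.299), fit([v,w],'tabbed',.6235,.219,z,3.299,True))
print(manip.sense()['position'])
E
```

```text
(array([0.62546612, 0.21880334, 0.016     , 3.30320965]), np.float64(0.882467768289592)) (array([0.62430145, 0.21927312, 0.02132334, 3.30576011]), np.float64(0.9179900044903959))
(array([0.62394471, 0.22145595, 0.028     , 3.28798059]), np.float64(0.9053867599751468)) (array([0.62493713, 0.2194795 , 0.0215314 , 3.30626032]), np.float64(0.918824752158039))
(array([0.62269498, 0.22367574, 0.04      , 3.28616595]), np.float64(0.8930097366811511)) (array([0.62471439, 0.21949644, 0.02265029, 3.29738165]), np.float64(0.9188580066285003))
[0.53971445 0.25457396 0.14984958]
```

```bash
python3 - <<'E'
from h import *
import pickle
w=pickle.load(open('m2.pkl','rb')); s=manip.sense(); P=s['position']; T=s['tool_rot']
q,sc=fit([w],'tabbed',P[0],P[1],P[2]+.010,3.299); print(q,sc,'offset tool',T.T@(q[:3]-P))
move([.6246-(q[0]-P[0]),.2194-(q[1]-P[1]),.07]); move([.6246-(q[0]-P[0]),.2194-(q[1]-P[1]),.032])
E
```

```text
[0.54010686 0.25588785 0.15984958 3.29494297] 0.7122630073772597 offset tool [ 0.0005851  -0.00121901 -0.0100026 ]
row [0.0006, 0.0002, -0.0] [0.1558, 0.0978, 0.1598] need rows 2.4 j7 -126
row [0.0003, -0.0009, 1.0] [0.1558, 0.0978, 0.1598] need rows 21.0 j7 -126
row [0.0006, 0.0002, -0.0] [0.1558, 0.0977, 0.2358] need rows 3.0 j7 -126
row [0.0003, -0.0009, 1.0] [0.1558, 0.0977, 0.2358] need rows 21.0 j7 -126
```

Call:
apply_moves --series '[0,0,0,0.156,0.098,0,50,0,0,0,0.156,0.098,0.06,50,0,0,0,0.156,0.098,0.13,50,0,0,0,0.156,0.098,0.19,50,0,0,0,0.156,0.098,0.22,50,0,0,0,0.156,0.098,0.23,50,0,0,0,0.156,0.098,0.235,50,0,0,0,0.156,0.098,0.235,50]'

```text
clock: 7.35
position: [0.6249, 0.2214, 0.0341]
tool_rot: [[0.988, 0.157, 0.002], [0.157, -0.988, 0.001], [0.002, -0.0, -1.0]]
contact_force: [0.8, 0.4, -0.7]
opening: 0.0515
grip_force: 41.9
```

```bash
python3 - <<'E'
from h import *
w=optics.grab_frame('scene'); s=manip.sense(); P=s['position'];print(P,s['contact_force'])
p=proj(w,np.array([P]))[0].astype(int)
a=w['img'][p[1]-45:p[1]+45,p[0]-60:p[0]+60]; cv2.imwrite('pics/g3.png',cv2.resize(a,(720,540),interpolation=cv2.INTER_CUBIC))
move([.6246,.2194-.001,.026])
E
```

```text
[0.62499599 0.22155642 0.03439509] [ 0.31523848 -0.41906012  0.17278799]
row [-0.0001, -0.0008, -0.0] [-0.0018, 0.0061, 0.0168] need rows 0.2 j7 -123
row [-0.0013, 0.0002, 1.0] [-0.0018, 0.0061, 0.0168] need rows 21.0 j7 -123
```

View pics/g3.png

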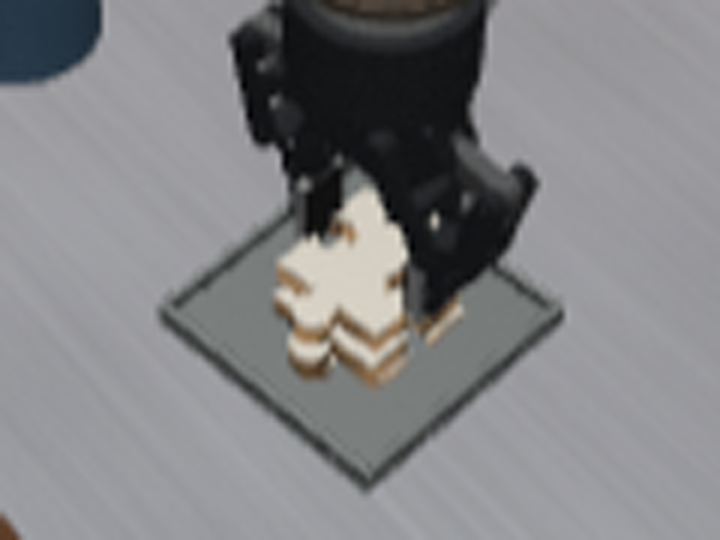

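Call:
apply_moves --series '[0,0,0,0,0.004,0.006,50,0,0,0,0,0.004,0.01,50,0,0,0,0,0.004,0.012,50,0,0,0,0,0.004,0.012,50]'

```text
clock: 7.8
position: [0.6242, 0.2191, 0.0267]
tool_rot: [[0.988, 0.157, -0.0], [0.157, -0.988, -0.0], [-0.0, 0.0, -1.0]]
contact_force: [-0.2, -0.3, -0.3]
opening: 0.0518
grip_force: 41.9
```

Call:
apply_moves --series '[0,0,0,0,0,0.003,50,0,0,0,0,0,0.003,50,0,0,0,0,0,0.003,50]'

```text
clock: 8.1
position: [0.6242, 0.2191, 0.0251]
tool_rot: [[0.988, 0.157, -0.0], [0.157, -0.988, -0.0], [-0.0, -0.0, -1.0]]
contact_force: [0.8, 1.7, -0.5]
opening: 0.0517
grip_force: 41.9
```

Call:
apply_moves --series '[0,0,0,0,0,0.003,50,0,0,0,0,0,0.003,50,0,0,0,0,0,0.003,50]'

```text
clock: 8.4
position: [0.6242, 0.2191, 0.0236]
tool_rot: [[0.988, 0.157, -0.0], [0.157, -0.988, -0.0], [-0.0, 0.0, -1.0]]
contact_force: [0.3, -0.9, 0.5]
opening: 0.0518
grip_force: 41.9
```

Call:
apply_moves --series '[0,0,0,0,0,0.003,50,0,0,0,0,0,0.003,50,0,0,0,0,0,0.003,50]'

```text
clock: 8.7
position: [0.6245, 0.2192, 0.0224]
tool_rot: [[0.988, 0.157, 0.0], [0.157, -0.988, 0.0], [0.001, -0.0, -1.0]]
contact_force: [0.3, 0.7, 0.7]
opening: 0.0515
grip_force: 42.0
```

Call:
apply_moves --series '[0,0,0,0,0,0.002,50,0,0,0,0,0,0.002,50,0,0,0,0,0,0.002,50]'

```text
clock: 9.0
position: [0.6245, 0.2192, 0.0223]
tool_rot: [[0.988, 0.157, 0.001], [0.157, -0.988, -0.0], [0.001, 0.0, -1.0]]
contact_force: [-1.5, -0.8, 7.5]
opening: 0.0517
grip_force: 42.7
```

Call:
apply_moves --series '[0,0,0,0,0,0,58,0,0,0,0,0,0,64,0,0,0,0,0,0,68,0,0,0,0,0,0,70,0,0,0,0,0,-0.04,70,0,0,0,0,0,-0.1,70,0,0,0,0,0,-0.2,70,0,0,0,0,0,-0.3,70]'

```text
clock: 9.8
position: [0.6237, 0.2191, 0.1736]
tool_rot: [[0.988, 0.157, -0.001], [0.157, -0.988, 0.0], [-0.001, -0.0, -1.0]]
contact_force: [1.2, 0.2, 1.1]
opening: 0.0698
grip_force: 0.0
```

```bash
python3 - <<'E'
from h import *
t=optics.grab_frame('top'); w=optics.grab_frame('scene'); s=manip.sense(); print(s['position'],s['opening'])
print(fit([w],'tabbed',.6245,.2194,.0325,3.299))
move([.3873-.04*0,.2545,.13],.7767+np.pi/2);move([.3873,.2545,.13],.7767)
E
```

```text
[0.62899591 0.22222901 0.18149917] 0.06992720550604342
(array([0.62489185, 0.22094567, 0.0325    , 3.30887228]), np.float64(0.8841595254268858))
row [0.0005, -0.0049, -0.1971] [-0.4687, -0.1393, 0.0965] need rows 5.0 j7 -119
row [-0.0064, -0.0006, 0.8029] [-0.4687, -0.1393, 0.0965] need rows 16.8 j7 -119
row [-0.0032, -0.0039, 0.3029] [-0.4687, -0.1393, 0.0965] need rows 6.3 j7 -119
row [0.0046, -0.0038, -0.697] [-0.4687, -0.1393, 0.0965] need rows 14.6 j7 -119
```

Call:
apply_moves --series '[0,0,-0.04,-0.1,-0.03,0,70,0,0,-0.08,-0.2,-0.06,0,70,0,0,-0.12,-0.3,-0.09,0.05,70,0,0,-0.16,-0.4,-0.12,0.09,70,0,0,-0.197,-0.469,-0.139,0.097,70,0,0,-0.197,-0.469,-0.139,0.097,70,0,0,-0.197,-0.469,-0.139,0.097,70,0,0,-0.197,-0.469,-0.139,0.097,70]'

```text
clock: 10.7
position: [0.3837, 0.2514, 0.1239]
tool_rot: [[0.715, 0.699, 0.003], [0.699, -0.715, 0.001], [0.003, 0.001, -1.0]]
contact_force: [0.7, 0.2, 0.9]
opening: 0.07
grip_force: 0.0
```

```bash
python3 - <<'E'
from h import *
w=optics.grab_frame('wrist')
q,s=fit([w],'socket',.3873,.2545,.012,.7767); print(q,s)
move([q[0],q[1],.025],q[3]+np.pi/2); print(manip.sense()['position'],manip.sense()['clock'])
E
```

```text
[0.3880218  0.25435865 0.012      0.77308896] 0.9720796271582252
row [0.0003, -0.0008, 0.0003] [0.0095, 0.0011, 0.1975] need rows 2.0 j7 -104
row [0.0013, 0.0005, -0.9997] [0.0095, 0.0011, 0.1975] need rows 20.9 j7 -104
[0.38398835 0.25134387 0.12374758] 10.75
```

Call:
apply_moves --series '[0,0,0,0.01,0.001,0.08,70,0,0,0,0.01,0.001,0.15,70,0,0,0,0.01,0.001,0.19,66,0,0,0,0.01,0.001,0.197,66,0,0,0,0.01,0.001,0.197,66,0,0,0,0.01,0.001,0.197,66]'

```text
clock: 11.35
position: [0.387, 0.2549, 0.0252]
tool_rot: [[0.714, 0.7, 0.002], [0.7, -0.714, 0.001], [0.002, 0.0, -1.0]]
contact_force: [0.0, -0.2, -0.4]
opening: 0.066
grip_force: 0.0
```

```bash
python3 - <<'E'
from h import *
w=optics.grab_frame('wrist')
q,s=fit([w],'socket',.3873,.2545,.012,.7767); print(q,s)
move([q[0],q[1],.004],q[3]+np.pi/2); print(manip.sense()['position'])
E
```

```text
[0.38822209 0.25431983 0.012      0.77256021] 0.9491392264770508
row [0.0002, -0.0007, 0.0009] [0.0009, 0.0024, 0.0428] need rows 0.4 j7 -114
row [0.0012, 0.0003, -0.9991] [0.0009, 0.0024, 0.0428] need rows 20.9 j7 -114
[0.38701119 0.25481035 0.02538801]
```

Call:
apply_moves --series '[0,0,0.001,0.001,0.002,0.03,66,0,0,0.001,0.001,0.002,0.042,64,0,0,0.001,0.001,0.002,0.042,64,0,0,0.001,0.001,0.002,0.042,64,0,0,0.001,0.001,0.002,0.042,64]'

```text
clock: 11.9
position: [0.3871, 0.2541, 0.0038]
tool_rot: [[0.716, 0.698, 0.001], [0.698, -0.716, 0.0], [0.001, 0.0, -1.0]]
contact_force: [0.7, -0.2, -0.3]
opening: 0.0643
grip_force: 0.0
```

Call:
apply_moves --series '[0,0,0,0,0,0,50,0,0,0,0,0,0,50,0,0,0,0,0,0,50,0,0,0,0,0,0,50,0,0,0,0,0,0,50]'

```text
clock: 12.4
position: [0.3871, 0.254, 0.0042]
tool_rot: [[0.716, 0.698, 0.001], [0.698, -0.716, -0.0], [0.001, 0.001, -1.0]]
contact_force: [-1.1, -1.3, 10.7]
opening: 0.0508
grip_force: 39.7
```

Call:
apply_moves --series '[0,0,0,0,0,-0.05,50,0,0,0,0,0,-0.12,50,0,0,0,0,0,-0.2,50,0,0,0,0,0,-0.25,50,0,0,0,0,0,-0.25,50]'

```text
clock: 12.9
position: [0.389, 0.2553, 0.1316]
tool_rot: [[0.716, 0.698, 0.006], [0.698, -0.716, 0.003], [0.006, 0.003, -1.0]]
contact_force: [1.2, 0.3, -0.5]
opening: 0.0506
grip_force: 41.5
```

```bash
python3 - <<'E'
from h import *
w=optics.grab_frame('wrist');s=manip.sense();P=s['position'];T=s['tool_rot']; print(P,s['opening'],s['grip_force'])
q,sc=fit([w],'socket',P[0],P[1],P[2]+.009,.7726); print('held',T.T@(q[:3]-P),q,sc)
X,Y=.6246,.2200
for a in (3.3,3.3-np.pi/2): move([X,Y,.08],a)
E
```

```text
[0.38811543 0.25422877 0.12980473] 0.05096189077795896 41.520515978336334
held [ 0.00211231 -0.00015544 -0.00899267] [0.38948327 0.25580456 0.13880473 0.77104248] 0.7396004221137292
row [0.0012, -0.0008, -0.3045] [0.2906, 0.3789, 0.1015] need rows 6.4 j7 -104
row [-0.0009, -0.0014, 0.6955] [0.2906, 0.3789, 0.1015] need rows 14.6 j7 -104
row [0.0003, -0.0013, 0.1955] [0.2906, 0.3789, 0.1015] need rows 4.9 j7 -104
row [0.0017, 0.0004, -0.8045] [0.2906, 0.3789, 0.1015] need rows 16.9 j7 -104
```

Call:
apply_moves --series '[0,0,0.05,0.05,0.09,0,50,0,0,0.1,0.11,0.17,0,50,0,0,0.15,0.18,0.25,0,50,0,0,0.195,0.25,0.33,0,50,0,0,0.195,0.288,0.378,0.05,50,0,0,0.195,0.288,0.378,0.08,50,0,0,0.195,0.288,0.378,0.1,50,0,0,0.195,0.288,0.378,0.1,50]'

```text
clock: 13.75
position: [0.6184, 0.219, 0.0749]
tool_rot: [[0.987, 0.162, -0.006], [0.162, -0.987, -0.002], [-0.006, 0.001, -1.0]]
contact_force: [-0.8, -0.7, -0.6]
opening: 0.0508
grip_force: 41.5
```

```bash
python3 - <<'E'
from h import *
print(manip.sense()['position'])
move([.6226,.2195,.042],3.3-np.pi/2)
E
```

```text
[0.61839453 0.21903229 0.07493418]
row [0.0002, 0.002, 0.0012] [0.0089, 0.0004, 0.0658] need rows 0.7 j7 -122
row [-0.0031, 0.0003, -0.9987] [0.0089, 0.0004, 0.0658] need rows 20.9 j7 -122
```

Call:
apply_moves --series '[0,0.001,0.001,0.006,0,0.02,50,0,0.001,0.001,0.006,0,0.04,50,0,0.001,0.001,0.006,0,0.055,50,0,0.001,0.001,0.006,0,0.062,50,0,0.001,0.001,0.006,0,0.062,50,0,0.001,0.001,0.006,0,0.062,50]'

```text
clock: 14.35
position: [0.6249, 0.2197, 0.0475]
tool_rot: [[0.988, 0.157, 0.004], [0.157, -0.988, 0.001], [0.004, -0.0, -1.0]]
contact_force: [-0.4, -0.2, -0.8]
opening: 0.0511
grip_force: 41.5
```

Call:
apply_moves --series '[0,0,0,0,0,0,50,0,0,0,0,0,0,50]'

```text
clock: 14.55
position: [0.6251, 0.2196, 0.0477]
tool_rot: [[0.988, 0.157, 0.004], [0.157, -0.988, 0.001], [0.004, -0.0, -1.0]]
contact_force: [0.1, 0.2, -0.6]
opening: 0.051
grip_force: 41.5
```

Call:
apply_moves --series '[0,-0.001,0,-0.005,0,0.006,50,0,-0.001,0,-0.005,0,0.012,50,0,-0.001,0,-0.005,0,0.016,50,0,-0.001,0,-0.005,0,0.016,50]'

```text
clock: 14.95
position: [0.622, 0.2189, 0.0386]
tool_rot: [[0.988, 0.157, -0.001], [0.157, -0.988, -0.0], [-0.001, 0.0, -1.0]]
contact_force: [0.7, -0.3, 0.4]
opening: 0.0507
grip_force: 41.5
```

Call:
apply_moves --series '[0,0,0,0,0,0.003,50,0,0,0,0,0,0.003,50,0,0,0,0,0,0.003,50]'

```text
clock: 15.25
position: [0.6223, 0.2192, 0.0377]
tool_rot: [[0.988, 0.157, 0.0], [0.157, -0.988, 0.0], [0.0, -0.0, -1.0]]
contact_force: [0.0, -0.1, 0.2]
opening: 0.0508
grip_force: 41.5
```

Call:
apply_moves --series '[0,0,0,0,0,0.003,50,0,0,0,0,0,0.003,50,0,0,0,0,0,0.003,50]'

```text
clock: 15.55
position: [0.6226, 0.2193, 0.0367]
tool_rot: [[0.988, 0.157, 0.001], [0.157, -0.988, 0.0], [0.001, -0.0, -1.0]]
contact_force: [-1.2, -0.4, 3.6]
opening: 0.0505
grip_force: 42.3
```

Call:
apply_moves --series '[0,0,0,0,0,0.001,58,0,0,0,0,0,0.001,64,0,0,0,0,0,0.001,68,0,0,0,0,0,0.001,70,0,0,0,0,0,-0.04,70,0,0,0,0,0,-0.1,70,0,0,0,0,0,-0.2,70,0,0,0,0,0,-0.25,70]'

```text
clock: 16.35
position: [0.6238, 0.2203, 0.1652]
tool_rot: [[0.988, 0.157, 0.004], [0.157, -0.988, 0.002], [0.004, -0.001, -1.0]]
contact_force: [0.0, 1.1, 1.1]
opening: 0.0702
grip_force: 0.0
```

```bash
python3 - <<'E'
from h import *
w=optics.grab_frame('scene'); s=manip.sense(); print(s['position'],s['opening'])
print(fit([w],'socket',.6245,.2194,.0445,3.299))
move([.5198,.4047,.13],2.667+np.pi/2)
E
```

```text
[0.62566573 0.22119709 0.16894085] 0.07033933949151326
(array([0.6227603 , 0.22050904, 0.0445    , 3.3058315 ]), np.float64(0.7276768478579113))
row [-0.0016, -0.0028, 0.2012] [-0.1523, -0.3955, 0.0772] need rows 4.3 j7 -119
row [0.0036, -0.0021, -0.7988] [-0.1523, -0.3955, 0.0772] need rows 16.7 j7 -119
```

Call:
apply_moves --series '[0,0,-0.05,-0.02,-0.05,0,70,0,0,-0.1,-0.04,-0.1,0,70,0,0,-0.15,-0.06,-0.15,0,70,0,0,-0.2,-0.08,-0.2,0,70,0,0,-0.25,-0.1,-0.25,0,70,0,0,-0.3,-0.12,-0.3,0.02,70,0,0,-0.35,-0.14,-0.35,0.04,70,0,0,-0.38,-0.15,-0.39,0.06,70]'

```text
clock: 17.2
position: [0.5161, 0.4016, 0.1308]
tool_rot: [[0.21, 0.978, -0.0], [0.978, -0.21, 0.0], [0.0, -0.001, -1.0]]
contact_force: [0.7, -0.7, 0.7]
opening: 0.0703
grip_force: 0.0
```

```bash
python3 - <<'E'
from h import *
print(manip.sense()['position'])
move([.5198,.4047,.13],2.667+np.pi/2)
E
```

```text
[0.5160907  0.40156144 0.13077982]
row [-0.0001, -0.0002, -0.4164] [0.0077, 0.0059, 0.0016] need rows 8.7 j7 -78
row [-0.0002, 0.0001, 0.5836] [0.0077, 0.0059, 0.0016] need rows 12.2 j7 -78
```

Call:
apply_moves --series '[0,0,-0.2,0.008,0.006,0,70,0,0,-0.2,0.008,0.006,0,70,0,0,-0.2,0.008,0.006,0,70,0,0,-0.2,0.008,0.006,0,70,0,0,-0.416,0.008,0.006,0,70,0,0,-0.416,0.008,0.006,0,70,0,0,-0.416,0.008,0.006,0,70,0,0,-0.416,0.008,0.006,0,70]'

```text
clock: 18.0
position: [0.5215, 0.403, 0.1307]
tool_rot: [[-0.834, 0.552, -0.0], [0.552, 0.834, -0.0], [0.0, -0.0, -1.0]]
contact_force: [0.1, 0.4, 0.5]
opening: 0.0698
grip_force: 0.0
```

Call:
apply_moves --series '[0,0,-0.04,0,0,0,70,0,0,-0.04,0,0,0,70,0,0,-0.04,0,0,0,70,0,0,-0.04,0,0,0,70]'

```text
clock: 18.4
position: [0.5215, 0.4032, 0.1311]
tool_rot: [[-0.893, 0.451, 0.0], [0.451, 0.893, -0.0], [-0.0, -0.0, -1.0]]
contact_force: [-0.2, -0.1, 1.5]
opening: 0.0697
grip_force: 0.0
```

```bash
python3 - <<'E'
from h import *
w=optics.grab_frame('wrist');cv2.imwrite('pics/w5.png',w['img'])
q,s=fit([w],'corner',.5198,.4047,.012,2.667); print(q,s)
move([q[0],q[1],.025],q[3]+np.pi/2); print(manip.sense()['position'],manip.sense()['clock'])
E
```

```text
[0.51979596 0.40446998 0.012      2.66637945] 0.98277137291231
row [-0.0, 0.0001, 0.0027] [0.0043, 0.0007, 0.2124] need rows 2.1 j7 -11
row [-0.0001, -0.0, -0.9973] [0.0043, 0.0007, 0.2124] need rows 20.9 j7 -11
[0.52152505 0.40320515 0.13119921] 18.45
```

Call:
apply_moves --series '[0,0,0.003,0.004,0.001,0.08,70,0,0,0.003,0.004,0.001,0.15,70,0,0,0.003,0.004,0.001,0.19,66,0,0,0.003,0.004,0.001,0.212,66,0,0,0.003,0.004,0.001,0.212,66,0,0,0.003,0.004,0.001,0.212,66,0,0,0.003,0.004,0.001,0.212,66]'

```text
clock: 19.15
position: [0.5207, 0.4057, 0.0271]
tool_rot: [[-0.89, 0.457, 0.002], [0.457, 0.89, 0.002], [-0.001, 0.003, -1.0]]
contact_force: [-1.0, 0.0, -0.0]
opening: 0.066
grip_force: 0.0
```

```bash
python3 - <<'E'
from h import *
w=optics.grab_frame('wrist')
q,s=fit([w],'corner',.5198,.4047,.012,2.667); print(q,s)
move([q[0],q[1],.004],q[3]+np.pi/2); print(manip.sense()['position'])
E
```

```text
[0.52000843 0.4048332  0.012      2.66308025] 0.9610439393626478
row [0.0008, 0.0003, 0.0013] [0.0007, -0.0019, 0.0459] need rows 0.5 j7 -15
row [-0.0005, 0.0012, -0.9987] [0.0007, -0.0019, 0.0459] need rows 20.9 j7 -15
[0.52070964 0.40549631 0.02694005]
```

Call:
apply_moves --series '[0,0,0.001,0.001,-0.002,0.03,66,0,0,0.001,0.001,-0.002,0.044,64,0,0,0.001,0.001,-0.002,0.045,64,0,0,0.001,0.001,-0.002,0.045,64,0,0,0.001,0.001,-0.002,0.045,64]'

```text
clock: 19.7
position: [0.519, 0.4042, 0.0028]
tool_rot: [[-0.888, 0.459, -0.0], [0.459, 0.888, 0.0], [0.0, 0.0, -1.0]]
contact_force: [0.3, -1.1, -0.6]
opening: 0.0639
grip_force: 0.0
```

Call:
apply_moves --series '[0,0,0,0,0,0,50,0,0,0,0,0,0,50,0,0,0,0,0,0,50,0,0,0,0,0,0,50,0,0,0,0,0,0,50]'

```text
clock: 20.2
position: [0.5194, 0.4046, 0.0035]
tool_rot: [[-0.888, 0.459, 0.001], [0.459, 0.888, 0.001], [-0.0, 0.002, -1.0]]
contact_force: [-1.2, 1.6, 5.4]
opening: 0.052
grip_force: 42.0
```

Call:
apply_moves --series '[0,0,0,0,0,-0.05,50,0,0,0,0,0,-0.12,50,0,0,0,0,0,-0.2,50,0,0,0,0,0,-0.25,50,0,0,0,0,0,-0.28,50]'

```text
clock: 20.7
position: [0.5194, 0.4042, 0.1446]
tool_rot: [[-0.888, 0.46, 0.002], [0.46, 0.888, 0.001], [-0.001, 0.001, -1.0]]
contact_force: [1.0, -0.2, -0.1]
opening: 0.0519
grip_force: 41.8
```

```bash
python3 - <<'E'
from h import *
w=optics.grab_frame('wrist');s=manip.sense();P=s['position'];T=s['tool_rot']; print(P,s['opening'],s['grip_force'])
q,sc=fit([w],'corner',P[0],P[1],P[2]+.009,2.665); print('held',T.T@(q[:3]-P),q,sc)
X,Y=.621,-.2152
for a in (6.2432+np.pi/2,6.2432): move([.621,-.215,.16],a)
E
```

```text
[0.51989131 0.40486369 0.14623019] 0.05163557723396307 41.779174134135246
held [ 0.00028447 -0.00097353 -0.0090036 ] [0.51916471 0.40411163 0.15523019 2.66366945] 0.757329101326335
row [0.0009, 0.0007, -0.1393] [-0.7494, -1.008, -0.0294] need rows 12.6 j7 -11
row [0.001, -0.0012, 0.8607] [-0.7494, -1.008, -0.0294] need rows 18.0 j7 -11
row [0.0012, -0.0001, 0.3607] [-0.7494, -1.008, -0.0294] need rows 12.6 j7 -11
row [0.0001, 0.0013, -0.6393] [-0.7494, -1.008, -0.0294] need rows 13.4 j7 -11
```

Call:
apply_moves --series '[0,0,0.045,-0.055,-0.075,-0.03,50,0,0,0.09,-0.11,-0.15,-0.03,50,0,0,0.135,-0.165,-0.225,-0.03,50,0,0,0.18,-0.22,-0.3,-0.03,50,0,0,0.225,-0.28,-0.375,-0.03,50,0,0,0.27,-0.335,-0.45,-0.03,50,0,0,0.315,-0.39,-0.525,-0.03,50,0,0,0.36,-0.45,-0.6,-0.03,50]'

```text
clock: 21.55
position: [0.5798, 0.0315, 0.1561]
tool_rot: [[0.044, 0.999, -0.003], [0.999, -0.044, -0.0], [-0.001, -0.003, -1.0]]
contact_force: [1.6, -0.1, 0.1]
opening: 0.0521
grip_force: 41.9
```

```bash
python3 - <<'E'
from h import *
print(manip.sense()['position'])
move([.59,-.275,.15],6.2432)
E
```

```text
[0.57981616 0.03150483 0.15610041]
row [-0.0008, 0.0002, -0.0012] [-0.6115, 0.0471, 0.0124] need rows 6.1 j7 -36
row [0.0003, 0.0013, 0.9988] [-0.6115, 0.0471, 0.0124] need rows 20.9 j7 -36
```

Call:
apply_moves --series '[0,0,-0.001,-0.1,0.01,0,50,0,0,-0.001,-0.2,0.02,0,50,0,0,-0.001,-0.3,0.03,0.01,50,0,0,-0.001,-0.4,0.04,0.01,50,0,0,-0.001,-0.5,0.047,0.01,50,0,0,-0.001,-0.58,0.047,0.01,50,0,0,-0.001,-0.612,0.047,0.01,50,0,0,-0.001,-0.612,0.047,0.01,50]'

```text
clock: 22.35
position: [0.591, -0.2768, 0.1504]
tool_rot: [[0.041, 0.999, -0.003], [0.999, -0.041, -0.0], [-0.0, -0.003, -1.0]]
contact_force: [0.6, 0.3, -0.1]
opening: 0.0517
grip_force: 41.9
```

Call:
apply_moves --series '[0,0,0,0,0,0,50,0,0,0,0,0,0,50]'

```text
clock: 22.55
position: [0.5932, -0.2694, 0.1524]
tool_rot: [[0.031, 1.0, -0.0], [1.0, -0.031, 0.002], [0.002, -0.0, -1.0]]
contact_force: [0.6, 0.4, -0.4]
opening: 0.0517
grip_force: 41.9
```

```bash
python3 - <<'E'
from h import *
import pickle
w=optics.grab_frame('wrist'); cv2.imwrite('pics/w6.png',w['img']); pickle.dump(w,open('c1.pkl','wb'))
for z in (.016,.028,.04): print(fit([w],'corner',.621,-.215,z,6.243))
print(manip.sense()['position'])
E
```

```text
(array([ 0.62237174, -0.21504996,  0.016     ,  6.21048175]), np.float64(0.8616456379630609))
(array([ 0.62125303, -0.21510369,  0.028     ,  6.2362267 ]), np.float64(0.9075890441397558))
(array([ 0.62012215, -0.21496263,  0.04      ,  6.2454566 ]), np.float64(0.9167439643492794))
[ 0.59338688 -0.26956396  0.15267804]
```

Call:
apply_moves --series '[0,0,0,0,0.1,0,50,0,0,0,0,0.17,0,50,0,0,0,0,0.17,0,50,0,0,0,0,0.17,0,50,0,0,0,0,0.17,0,50]'

```text
clock: 23.1
position: [0.6773, -0.2745, 0.1526]
tool_rot: [[0.033, 0.999, -0.001], [0.999, -0.033, -0.0], [-0.0, -0.001, -1.0]]
contact_force: [-0.3, -0.5, -0.7]
opening: 0.0519
grip_force: 42.0
```

```bash
python3 - <<'E'
from h import *
import pickle
w=optics.grab_frame('wrist'); cv2.imwrite('pics/w7.png',w['img']); pickle.dump(w,open('c2.pkl','wb')); v=pickle.load(open('c1.pkl','rb'))
for z in (.016,.028,.04): print(fit([w],'corner',.621,-.215,z,6.243), fit([v,w],'corner',.621,-.215,z,6.243,True))
s=manip.sense();P=s['position'];T=s['tool_rot']; print(P)
q,sc=fit([w],'corner',P[0],P[1],P[2]+.009,2.665-.36*np.pi+np.pi*0); print('held',T.T@(q[:3]-P),q,sc)
E
```

```text
(array([ 0.62050085, -0.21545254,  0.016     ,  6.23630852]), np.float64(0.8976311972144005)) (array([ 0.62262344, -0.21526684,  0.0269885 ,  6.23483015]), np.float64(0.9225438717716752))
(array([ 0.62311338, -0.21608372,  0.028     ,  6.25126751]), np.float64(0.9548832467460373)) (array([ 0.62268831, -0.21548032,  0.02878114,  6.24251948]), np.float64(0.92347994971564))
(array([ 0.62557647, -0.21524704,  0.04      ,  6.23153359]), np.float64(0.9457337554631734)) (array([ 0.62260752, -0.21569017,  0.02934813,  6.24316772]), np.float64(0.923632882657782))
[ 0.6770903  -0.27509401  0.15273576]
held [ 7.96896500e-04 -6.96900959e-05 -9.00034794e-03] [ 0.67705617 -0.27429089  0.16173576  1.5404429 ] 0.7409587311528547
```

View pics/w7.png

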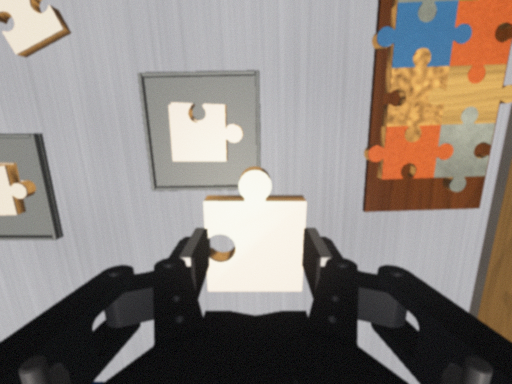

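```bash
python3 - <<'E'
from h import *
move([.6222,-.2163,.1],6.2432); move([.6222,-.2163,.042],6.2432)
E
```

```text
row [-0.0003, 0.0002, 0.002] [0.1139, -0.1136, 0.1055] need rows 1.9 j7 -6
row [-0.0003, -0.0005, -0.998] [0.1139, -0.1136, 0.1055] need rows 20.9 j7 -6
row [-0.0003, 0.0002, 0.002] [0.114, -0.1135, 0.2215] need rows 2.7 j7 -6
row [-0.0003, -0.0005, -0.998] [0.114, -0.1135, 0.2215] need rows 20.9 j7 -6
```

Call:
apply_moves --series '[0,0,0.002,0.06,-0.06,0,50,0,0,0.002,0.114,-0.114,0.05,50,0,0,0.002,0.114,-0.114,0.11,50,0,0,0.002,0.114,-0.114,0.17,50,0,0,0.002,0.114,-0.114,0.2,50,0,0,0.002,0.114,-0.114,0.216,50,0,0,0.002,0.114,-0.114,0.216,50,0,0,0.002,0.114,-0.114,0.216,50]'

```text
clock: 23.95
position: [0.6239, -0.2167, 0.0459]
tool_rot: [[0.041, 0.999, 0.002], [0.999, -0.041, -0.0], [-0.0, 0.002, -1.0]]
contact_force: [0.3, -0.1, 1.0]
opening: 0.0519
grip_force: 42.0
```

Call:
apply_moves --series '[0,0,0,0,0,0,50,0,0,0,0,0,0,50]'

```text
clock: 24.15
position: [0.6238, -0.2167, 0.0459]
tool_rot: [[0.041, 0.999, 0.002], [0.999, -0.041, -0.001], [-0.0, 0.002, -1.0]]
contact_force: [0.4, -0.2, -0.8]
opening: 0.0517
grip_force: 42.0
```

Call:
apply_moves --series '[0,0,0,0,-0.003,0.006,50,0,0,0,0,-0.003,0.012,50,0,0,0,0,-0.003,0.016,50,0,0,0,0,-0.003,0.016,50]'

```text
clock: 24.55
position: [0.6211, -0.2165, 0.0361]
tool_rot: [[0.041, 0.999, -0.001], [0.999, -0.041, 0.0], [0.0, -0.001, -1.0]]
contact_force: [0.2, 0.5, -0.3]
opening: 0.0517
grip_force: 42.0
```

Call:
apply_moves --series '[0,0,0,0,0,0.003,50,0,0,0,0,0,0.003,50,0,0,0,0,0,0.003,50]'

```text
clock: 24.85
position: [0.6215, -0.2165, 0.0352]
tool_rot: [[0.041, 0.999, 0.0], [0.999, -0.041, 0.0], [0.0, 0.0, -1.0]]
contact_force: [0.1, 0.4, -0.1]
opening: 0.052
grip_force: 42.0
```

Call:
apply_moves --series '[0,0,0,0,0,0.003,50,0,0,0,0,0,0.003,50,0,0,0,0,0,0.003,50]'

```text
clock: 25.15
position: [0.6215, -0.2165, 0.0337]
tool_rot: [[0.041, 0.999, -0.0], [0.999, -0.041, 0.0], [0.0, -0.0, -1.0]]
contact_force: [-0.7, -0.1, -0.3]
opening: 0.0517
grip_force: 42.0
```

Call:
apply_moves --series '[0,0,0,0,0,0.003,50,0,0,0,0,0,0.003,50,0,0,0,0,0,0.003,50]'

```text
clock: 25.45
position: [0.6214, -0.2165, 0.0322]
tool_rot: [[0.041, 0.999, -0.0], [0.999, -0.041, 0.0], [0.0, -0.0, -1.0]]
contact_force: [0.4, -0.2, -0.0]
opening: 0.0516
grip_force: 42.0
```

Call:
apply_moves --series '[0,0,0,0,0,0.002,50,0,0,0,0,0,0.002,50,0,0,0,0,0,0.002,50]'

```text
clock: 25.75
position: [0.6215, -0.2165, 0.0312]
tool_rot: [[0.041, 0.999, 0.0], [0.999, -0.041, 0.0], [0.0, 0.0, -1.0]]
contact_force: [1.3, 0.5, -0.7]
opening: 0.0518
grip_force: 42.0
```

Call:
apply_moves --series '[0,0,0,0,0,0.002,50,0,0,0,0,0,0.002,50,0,0,0,0,0,0.002,50]'

```text
clock: 26.05
position: [0.6214, -0.2165, 0.0302]
tool_rot: [[0.041, 0.999, -0.0], [0.999, -0.041, 0.0], [0.0, -0.0, -1.0]]
contact_force: [-0.8, 0.6, -0.8]
opening: 0.0521
grip_force: 42.0
```

Call:
apply_moves --series '[0,0,0,0,0,0.002,50,0,0,0,0,0,0.002,50,0,0,0,0,0,0.002,50]'

```text
clock: 26.35
position: [0.6216, -0.2165, 0.0301]
tool_rot: [[0.041, 0.999, 0.0], [0.999, -0.041, -0.001], [-0.001, 0.0, -1.0]]
contact_force: [-2.1, 0.7, 5.4]
opening: 0.0517
grip_force: 42.3
```

Call:
apply_moves --series '[0,0,0,0,0,0.002,50,0,0,0,0,0,0.002,50,0,0,0,0,0,0.002,50]'

```text
clock: 26.65
position: [0.6216, -0.2165, 0.03]
tool_rot: [[0.041, 0.999, 0.0], [0.999, -0.041, -0.001], [-0.001, 0.0, -1.0]]
contact_force: [-4.8, -0.2, 12.0]
opening: 0.0519
grip_force: 42.6
```

Call:
apply_moves --series '[0,0,0,0,0,-0.002,58,0,0,0,0,0,-0.002,64,0,0,0,0,0,-0.002,68,0,0,0,0,0,-0.002,70,0,0,0,0,0,-0.04,70,0,0,0,0,0,-0.1,70,0,0,0,0,0,-0.18,70,0,0,0,0,0,-0.23,70]'

```text
clock: 27.45
position: [0.6229, -0.2161, 0.1475]
tool_rot: [[0.04, 0.999, 0.004], [0.999, -0.04, -0.001], [-0.0, 0.004, -1.0]]
contact_force: [-0.2, 0.2, -0.1]
opening: 0.0698
grip_force: 0.0
```

```bash
python3 - <<'E'
from h import *
w=optics.grab_frame('scene'); s=manip.sense(); print(s['position'],s['opening'])
print(fit([w],'corner',.622,-.2155,.039,1.54))
move([.465,-.1013,.13],1.954+np.pi/2)
E
```

```text
[ 0.625115   -0.21637718  0.15149323] 0.0698776004318795
(array([ 0.62025229, -0.21501026,  0.039     ,  1.52250457]), np.float64(0.8134111812632214))
row [0.0026, 0.0012, -0.1348] [0.2171, -0.3296, 0.0397] need rows 4.0 j7 -13
row [0.0017, -0.0036, 0.8652] [0.2171, -0.3296, 0.0397] need rows 18.1 j7 -13
```

Call:
apply_moves --series '[0,0,-0.04,0.06,-0.08,0,70,0,0,-0.08,0.11,-0.16,0,70,0,0,-0.12,0.17,-0.24,0.02,70,0.001,0,-0.135,0.217,-0.33,0.04,70,0.001,0,-0.135,0.217,-0.33,0.04,70,0.001,0,-0.135,0.217,-0.33,0.04,70,0.001,0,-0.135,0.217,-0.33,0.04,70]'

```text
clock: 28.2
position: [0.4628, -0.1023, 0.1243]
tool_rot: [[-0.373, 0.928, -0.001], [0.928, 0.373, -0.002], [-0.001, -0.001, -1.0]]
contact_force: [0.7, 0.9, 1.1]
opening: 0.0698
grip_force: 0.0
```

```bash
python3 - <<'E'
from h import *
w=optics.grab_frame('wrist')
q,s=fit([w],'edge',.465,-.1013,.012,1.954); print(q,s)
move([q[0],q[1],.025],q[3]+np.pi/2); print(manip.sense()['position'],manip.sense()['clock'])
E
```

```text
[ 0.46558624 -0.10135631  0.012       1.95570935] 0.9753043004204093
row [-0.0002, 0.0003, -0.001] [0.0001, 0.0055, 0.1985] need rows 2.0 j7 -3
row [0.0004, 0.0004, 0.999] [0.0001, 0.0055, 0.1985] need rows 20.9 j7 -3
[ 0.46308307 -0.10229882  0.12425517] 28.25
```

Call:
apply_moves --series '[0,0,-0.001,0,0.005,0.08,70,0,0,-0.001,0,0.005,0.15,70,0,0,-0.001,0,0.005,0.185,66,0,0,-0.001,0,0.005,0.198,66,0,0,-0.001,0,0.005,0.198,66,0,0,-0.001,0,0.005,0.198,66,0,0,-0.001,0,0.005,0.198,66]'

```text
clock: 28.95
position: [0.4643, -0.1008, 0.0253]
tool_rot: [[-0.377, 0.926, -0.001], [0.926, 0.377, -0.001], [-0.001, -0.001, -1.0]]
contact_force: [0.1, -0.2, -0.0]
opening: 0.0658
grip_force: 0.0
```

```bash
python3 - <<'E'
from h import *
w=optics.grab_frame('wrist')
q,s=fit([w],'edge',.465,-.1013,.012,1.954); print(q,s)
move([q[0],q[1],.004],q[3]+np.pi/2); print(manip.sense()['position'])
E
```

```text
[ 0.46603087 -0.10157391  0.012       1.95635871] 0.9720858011957807
row [-0.0005, 0.0002, 0.0002] [-0.0028, 0.0031, 0.0424] need rows 0.4 j7 -11
row [-0.0003, -0.0007, -0.9998] [-0.0028, 0.0031, 0.0424] need rows 21.0 j7 -11
[ 0.46410081 -0.10081331  0.02521951]
```

Call:
apply_moves --series '[0,0,0,-0.003,0.003,0.03,66,0,0,0,-0.003,0.003,0.042,64,0,0,0,-0.003,0.003,0.042,64,0,0,0,-0.003,0.003,0.042,64,0,0,0,-0.003,0.003,0.042,64]'

```text
clock: 29.5
position: [0.4652, -0.1013, 0.0037]
tool_rot: [[-0.377, 0.926, -0.002], [0.926, 0.377, -0.001], [0.0, -0.003, -1.0]]
contact_force: [0.2, 0.5, 0.4]
opening: 0.0642
grip_force: 0.0
```

Call:
apply_moves --series '[0,0,0,0,0,0,50,0,0,0,0,0,0,50,0,0,0,0,0,0,50,0,0,0,0,0,0,50,0,0,0,0,0,0,50]'

```text
clock: 30.0
position: [0.4653, -0.1013, 0.0041]
tool_rot: [[-0.377, 0.926, -0.002], [0.926, 0.377, -0.001], [-0.0, -0.003, -1.0]]
contact_force: [-1.6, -0.6, 7.6]
opening: 0.0508
grip_force: 39.9
```

Call:
apply_moves --series '[0,0,0,0,0,-0.05,50,0,0,0,0,0,-0.12,50,0,0,0,0,0,-0.2,50,0,0,0,0,0,-0.25,50,0,0,0,0,0,-0.28,50]'

```text
clock: 30.5
position: [0.4663, -0.1014, 0.1453]
tool_rot: [[-0.377, 0.926, -0.001], [0.926, 0.377, -0.002], [-0.001, -0.001, -1.0]]
contact_force: [0.2, 0.4, -0.7]
opening: 0.0509
grip_force: 41.6
```

```bash
python3 - <<'E'
from h import *
w=optics.grab_frame('wrist');s=manip.sense();P=s['position'];T=s['tool_rot']; print(P,s['opening'],s['grip_force'])
q,sc=fit([w],'edge',P[0],P[1],P[2]+.009,1.956); print('held',T.T@(q[:3]-P),q,sc)
for a in (6.25,): move([.40,-.325,.15],a)
E
```

```text
[ 0.4670877  -0.10146818  0.14638801] 0.05087392136095824 41.60768687725067
held [ 0.00111007 -0.00048107 -0.00900286] [ 0.46621562 -0.10059945  0.15538801  1.95699741] 0.7410508892457239
row [0.0001, 0.0008, 0.1336] [-0.3635, -0.2928, -0.0062] need rows 4.7 j7 -1
row [-0.0011, 0.0002, -0.8664] [-0.3635, -0.2928, -0.0062] need rows 18.2 j7 -1
```

Call:
apply_moves --series '[0,0,0.04,-0.08,-0.06,-0.006,50,0,0,0.08,-0.16,-0.12,-0.006,50,0,0,0.12,-0.24,-0.19,-0.006,50,0,0,0.134,-0.3,-0.25,-0.006,50,0,0,0.134,-0.343,-0.335,-0.006,50,0,0,0.134,-0.343,-0.335,-0.006,50,0,0,0.134,-0.343,-0.335,-0.006,50,0,0,0.134,-0.343,-0.335,-0.006,50]'

```text
clock: 31.35
position: [0.3752, -0.3219, 0.1461]
tool_rot: [[0.033, 0.999, -0.003], [0.999, -0.033, 0.001], [0.001, -0.003, -1.0]]
contact_force: [-0.2, -0.1, -0.8]
opening: 0.0511
grip_force: 41.7
```

```bash
python3 - <<'E'
from h import *
import pickle
w=optics.grab_frame('wrist'); pickle.dump(w,open('e1.pkl','wb'))
for z in (.016,.028,.04): print(fit([w],'edge',.388,-.2665,z,6.25))
print(manip.sense()['position'])
E
```

```text
(array([ 0.38883732, -0.26765341,  0.016     ,  6.25125801]), np.float64(0.8922811114314311))
(array([ 0.3884599 , -0.26738775,  0.028     ,  6.24196276]), np.float64(0.913292771134204))
(array([ 0.38763452, -0.26713192,  0.04      ,  6.25363198]), np.float64(0.8732704629723788))
[ 0.37570069 -0.32160063  0.14631067]
```

Call:
apply_moves --series '[0,0,0,0,0.1,0,50,0,0,0,0,0.15,0,50,0,0,0,0,0.15,0,50,0,0,0,0,0.15,0,50,0,0,0,0,0.15,0,50]'

```text
clock: 31.9
position: [0.4493, -0.3247, 0.1459]
tool_rot: [[0.033, 0.999, -0.004], [0.999, -0.033, -0.0], [-0.0, -0.004, -1.0]]
contact_force: [-0.7, -0.8, 0.0]
opening: 0.0509
grip_force: 41.8
```

```bash
python3 - <<'E'
from h import *
import pickle
w=optics.grab_frame('wrist'); cv2.imwrite('pics/w8.png',w['img']); pickle.dump(w,open('e2.pkl','wb')); v=pickle.load(open('e1.pkl','rb'))
for z in (.016,.028,.04): print(fit([w],'edge',.388,-.2665,z,6.25), fit([v,w],'edge',.388,-.2665,z,6.25,True))
s=manip.sense();P=s['position'];T=s['tool_rot']; print(P)
q,sc=fit([w],'edge',P[0],P[1],P[2]+.009,1.956-.134*np.pi); print('held',T.T@(q[:3]-P),q,sc)
move([.388,-.2675,.1],6.25);move([.388,-.2675,.034],6.25)
E
```

```text
(array([ 0.38860487, -0.26807874,  0.016     ,  6.26356   ]), np.float64(0.932537784943043)) (array([ 0.38929405, -0.26796781,  0.02010673,  6.2502467 ]), np.float64(0.9227576410398672))
(array([ 0.39135808, -0.26773008,  0.028     ,  6.24819443]), np.float64(0.9541588492585569)) (array([ 0.38951989, -0.26790021,  0.02079856,  6.25141557]), np.float64(0.9226410556103015))
(array([ 0.39422064, -0.26775946,  0.04      ,  6.25253008]), np.float64(0.8954522673123602)) (array([ 0.38931837, -0.26795267,  0.02036807,  6.25130677]), np.float64(0.9232371391858436))
[ 0.4490431  -0.32520009  0.14603938]
held [ 0.00067972  0.00036977 -0.00900213] [ 0.44947493 -0.32452879  0.15503938  1.53610185] 0.7400291360887262
row [-0.0014, 0.0002, -0.0001] [0.1113, -0.1255, 0.0926] need rows 1.9 j7 2
row [0.0003, 0.0022, 0.9999] [0.1113, -0.1255, 0.0926] need rows 21.0 j7 2
row [-0.0014, 0.0002, -0.0001] [0.1114, -0.1249, 0.2246] need rows 2.8 j7 2
row [0.0003, 0.0022, 0.9999] [0.1114, -0.1249, 0.2246] need rows 21.0 j7 2
```

View pics/w8.png

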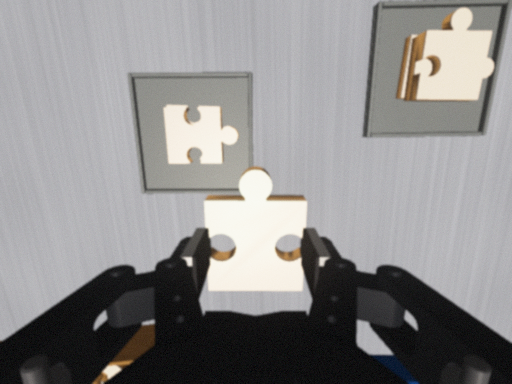

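Call:
apply_moves --series '[0,0,0,0.055,-0.06,0,50,-0.001,0,0,0.11,-0.122,0.05,50,-0.001,0,0,0.11,-0.122,0.11,50,-0.001,0,0,0.11,-0.122,0.17,50,-0.001,0,0,0.11,-0.122,0.2,50,-0.001,0,0,0.11,-0.122,0.218,50,-0.001,0,0,0.11,-0.122,0.218,50,-0.001,0,0,0.11,-0.122,0.218,50]'

```text
clock: 32.75
position: [0.3907, -0.2691, 0.0381]
tool_rot: [[0.035, 0.999, 0.001], [0.999, -0.035, -0.001], [-0.001, 0.001, -1.0]]
contact_force: [-0.4, -0.4, 0.4]
opening: 0.0508
grip_force: 41.8
```

Call:
apply_moves --series '[0,0,0,0,0,0,50,0,0,0,0,0,0,50]'

```text
clock: 32.95
position: [0.391, -0.2693, 0.0383]
tool_rot: [[0.035, 0.999, 0.001], [0.999, -0.035, -0.002], [-0.002, 0.001, -1.0]]
contact_force: [0.1, -0.5, -0.1]
opening: 0.0504
grip_force: 41.8
```

Call:
apply_moves --series '[0,0,0,0.001,-0.003,0.008,50,0,0,0,0.001,-0.003,0.014,50,0,0,0,0.001,-0.003,0.019,50,0,0,0,0.001,-0.003,0.019,50]'

```text
clock: 33.35
position: [0.3887, -0.2681, 0.0276]
tool_rot: [[0.034, 0.999, -0.0], [0.999, -0.034, -0.0], [-0.0, -0.0, -1.0]]
contact_force: [0.4, 0.1, 0.5]
opening: 0.0508
grip_force: 41.8
```

Call:
apply_moves --series '[0,0,0,0,0,0.003,50,0,0,0,0,0,0.003,50,0,0,0,0,0,0.003,50]'

```text
clock: 33.65
position: [0.389, -0.2682, 0.0265]
tool_rot: [[0.034, 0.999, 0.0], [0.999, -0.034, -0.001], [-0.001, 0.0, -1.0]]
contact_force: [0.0, -0.2, -1.2]
opening: 0.0509
grip_force: 41.8
```

Call:
apply_moves --series '[0,0,0,0,0,0.003,50,0,0,0,0,0,0.003,50,0,0,0,0,0,0.003,50]'

```text
clock: 33.95
position: [0.389, -0.2683, 0.025]
tool_rot: [[0.034, 0.999, 0.0], [0.999, -0.034, -0.001], [-0.001, 0.0, -1.0]]
contact_force: [0.7, 0.3, -0.7]
opening: 0.0508
grip_force: 41.8
```

Call:
apply_moves --series '[0,0,0,0,0,0.002,50,0,0,0,0,0,0.002,50,0,0,0,0,0,0.002,50]'

```text
clock: 34.25
position: [0.3889, -0.2683, 0.024]
tool_rot: [[0.034, 0.999, 0.0], [0.999, -0.034, -0.001], [-0.001, 0.0, -1.0]]
contact_force: [-0.6, -0.3, 0.1]
opening: 0.0509
grip_force: 41.8
```

Call:
apply_moves --series '[0,0,0,0,0,0.002,50,0,0,0,0,0,0.002,50,0,0,0,0,0,0.002,50]'

```text
clock: 34.55
position: [0.389, -0.2683, 0.0236]
tool_rot: [[0.034, 0.999, -0.0], [0.999, -0.034, -0.001], [-0.001, -0.0, -1.0]]
contact_force: [-2.3, 0.1, 7.6]
opening: 0.0509
grip_force: 43.3
```

Call:
apply_moves --series '[0,0,0,0,0,0.002,50,0,0,0,0,0,0.002,50,0,0,0,0,0,0.002,50]'

```text
clock: 34.85
position: [0.3891, -0.2684, 0.0233]
tool_rot: [[0.034, 0.999, -0.001], [0.999, -0.034, -0.002], [-0.002, -0.001, -1.0]]
contact_force: [-4.5, 2.2, 19.2]
opening: 0.0503
grip_force: 45.1
```

Contact felt; release, back off and check everything.

Call:
apply_moves --series '[0,0,0,0,0,-0.003,50,0,0,0,0,0,-0.003,58,0,0,0,0,0,-0.003,64,0,0,0,0,0,-0.003,70,0,0,0,0,0,-0.003,70,0,0,0,0,0,-0.05,70,0,0,0,0,0,-0.12,70,0,0,0,0,0,-0.2,70]'

```text
clock: 35.65
position: [0.3882, -0.2674, 0.1222]
tool_rot: [[0.034, 0.999, -0.002], [0.999, -0.034, 0.002], [0.002, -0.002, -1.0]]
contact_force: [0.6, -1.0, 0.6]
opening: 0.0702
grip_force: 0.0
```

Call:
apply_moves --series '[0,0,0,-0.1,0,-0.08,70,0,0,0,-0.2,0,-0.15,70,0,0,0,-0.3,0,-0.2,70,0,0,0,-0.4,0,-0.2,70,0,0,0,-0.5,0,-0.2,70,0,0,0,-0.5,0,-0.2,70,0,0,0,-0.5,0,-0.2,70]'

```text
clock: 36.35
position: [0.378, -0.5233, 0.2212]
tool_rot: [[0.042, 0.999, 0.0], [0.999, -0.042, -0.001], [-0.001, 0.0, -1.0]]
contact_force: [-0.5, 0.5, -0.8]
opening: 0.0705
grip_force: 0.0
```

```bash
python3 - <<'E'
from h import *
f=optics.grab_frame('top'); g=optics.grab_frame('scene'); print(manip.sense()['position'],manip.sense()['clock'])
for k,x,y,z,t in [('corner',.622,-.2155,.039,1.54),('edge',.389,-.268,.0315,1.536),('socket',.6245,.2194,.0445,3.3)]:
    print(k,fit([f],k,x,y,z,t),fit([f,g],k,x,y,z,t,True))
# tray centres from dark-grey square outline
for t in ['tray_corner','tray_edge','tray_middle','mug','tin']:
    r=spotter.outline_of(f,t)
    if r: 
        c=cv2.minAreaRect(np.argwhere(r[0]['mask'])[:,::-1].astype(np.float32))[0]; print(t,r[0]['centre'],unproj(f,c,.008)[:2])
a=f['img'][110:300,60:440]; cv2.imwrite('pics/topend.png',cv2.resize(a,(760,380),interpolation=cv2.INTER_CUBIC))
E
```

```text
[ 0.38019672 -0.51760365  0.22138343] 36.45
corner (array([ 0.62049827, -0.21678377,  0.039     ,  1.53224547]), np.float64(0.8829964508135797)) (array([ 0.62015189, -0.21611469,  0.03850137,  1.51454839]), np.float64(0.8467114027303425))
edge (array([ 0.38881036, -0.26956354,  0.0315    ,  1.52978716]), np.float64(0.8540285064327072)) (array([ 0.38740478, -0.26891916,  0.03013881,  1.54589824]), np.float64(0.8009054448011244))
socket (array([0.62321559, 0.2188275 , 0.0445    , 3.32212351]), np.float64(0.7458230774601717)) (array([0.62289008, 0.22012687, 0.04459484, 3.31686432]), np.float64(0.734946250842182))
tray_corner [324.3, 176.3] [ 0.62302986 -0.21828043]
tray_edge [337.4, 259.5] [ 0.38528563 -0.26749705]
tray_middle [171.8, 160.8] [0.62563483 0.21802186]
mug [250.4, 150.5] [ 0.65836514 -0.01719999]
tin [214.4, 215.4] [0.4696162  0.08192082]
```

View pics/topend.png

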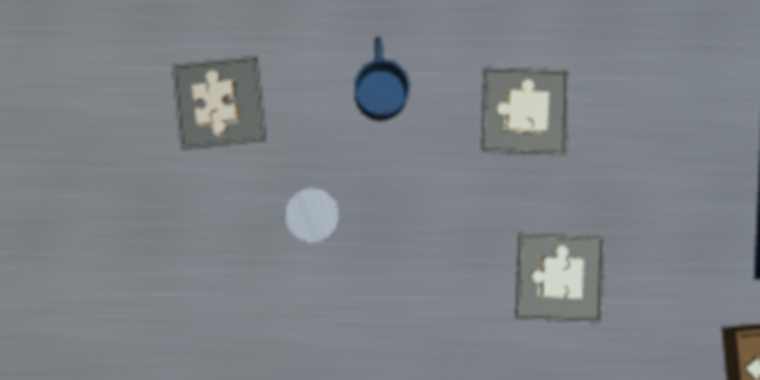

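The final picture shows the pieces centred on their piles: middle tray at (219,103), corner at (525,111), edge at (559,277). The fits are within about 4 mm, and the mug at (381,88) and tin at (312,215) have not moved.

```bash
python3 -c "
from station import manip; print(manip.sign_off())"
```

```text
the job is handed in; nothing more can be done
None
```

All four pieces are on their piles, each measured within about 4 mm of its tray's centre except the tabbed piece (now under the socket piece, about 3 mm off when last seen); the mug and tin did not move. I handed the job in at 36 s on the clock, and no verdict came back.

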